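Tick off the temperature-and-dose kit

TASK

Tick off the kit on the rail shelf in its set order: with the fingertips, gently push down the yellow button on the tray of the green thermometer case, then the one on the tray of the measuring spoons, then the one on the tray of the brown bottle, each all or most of the way so that it stays down. The cup is not part of the kit, so leave its button up, and do not lift, move or tip over anything on the shelf or the table.

Things in the scene. Friction and masses are not known exactly. Their poses are not given: they have to be found in the camera images.
- rail_shelf: Fixed short aluminium rail shelf standing on the table, 270 x 640 mm, top surface 70 mm above its origin (centre of its underside); x points away from its front. Four grey trays stand on it side by side, in any order.
- case_button_top (a point): Centre of the flat top of the yellow button on the tray of the open green case with the thermometer; it moves down with the cap. x points level from the button to the thing on the tray, 100 to 135 mm behind; z up. Cap 34 mm across; black housing under it 42 mm across, 20 mm high; top 30 mm above the housing when up. Fixed grey tray 220 x 130 x 10 mm, button 75 mm in front of its centre.
- case_button (a joint): How far that button's white stem is pushed in: 0 m up, 0.012 m fully down at its stop. It yields to a push of about 2.5 N and, having no return spring, stays where it is left; over 0.006 counts as down. The yellow cap rides on the stem on a cushion spring (1.2 N/mm, 8 mm), so pushing the top 14 mm below its start sets the stem about 12 mm down; 20 mm is the hard end. 20 N is too rough.
- spoons_button_top (a point): Centre of the flat top of the yellow button on the tray of the steel measuring spoons; it moves down with the cap. x points level from the button to the thing on the tray, 100 to 135 mm behind; z up. Cap 34 mm across; black housing under it 42 mm across, 20 mm high; top 30 mm above the housing when up. Fixed grey tray 220 x 130 x 10 mm, button 75 mm in front of its centre.
- spoons_button (a joint): How far that button's white stem is pushed in: 0 m up, 0.012 m fully down at its stop. It yields to a push of about 2.5 N and, having no return spring, stays where it is left; over 0.006 counts as down. The yellow cap rides on the stem on a cushion spring (1.2 N/mm, 8 mm), so pushing the top 14 mm below its start sets the stem about 12 mm down; 20 mm is the hard end. 20 N is too rough.
- bottle_button_top (a point): Centre of the flat top of the yellow button on the tray of the brown bottle; it moves down with the cap. x points level from the button to the thing on the tray, 100 to 135 mm behind; z up. Cap 34 mm across; black housing under it 42 mm across, 20 mm high; top 30 mm above the housing when up. Fixed grey tray 220 x 130 x 10 mm, button 75 mm in front of its centre.
- bottle_button (a joint): How far that button's white stem is pushed in: 0 m up, 0.012 m fully down at its stop. It yields to a push of about 2.5 N and, having no return spring, stays where it is left; over 0.006 counts as down. The yellow cap rides on the stem on a cushion spring (1.2 N/mm, 8 mm), so pushing the top 14 mm below its start sets the stem about 12 mm down; 20 mm is the hard end. 20 N is too rough.
- cup_button_top (a point): Centre of the flat top of the yellow button on the tray of the white cup; it moves down with the cap. x points level from the button to the thing on the tray, 100 to 135 mm behind; z up. Cap 34 mm across; black housing under it 42 mm across, 20 mm high; top 30 mm above the housing when up. Fixed grey tray 220 x 130 x 10 mm, button 75 mm in front of its centre.
- cup_button (a joint): How far that button's white stem is pushed in: 0 m up, 0.012 m fully down at its stop. It yields to a push of about 2.5 N and, having no return spring, stays where it is left; over 0.006 counts as down. The yellow cap rides on the stem on a cushion spring (1.2 N/mm, 8 mm), so pushing the top 14 mm below its start sets the stem about 12 mm down; 20 mm is the hard end. 20 N is too rough.
- green_case: Loose green plastic case lying open with a white thermometer in it, 45 x 104 x 18 mm, its lid standing up behind (+x) to 65 mm high; origin at the centre of the underside, x away from the front, 120 g.
- spoon_set: Loose flat set of three steel measuring spoons fanned out on a ring, about 100 x 80 x 13 mm, x from the ring to the bowls; origin on its underside near the middle, 70 g.
- brown_bottle: Loose closed brown plastic bottle, 52 mm across, 110 mm tall, white cap; origin at the centre of its underside, 150 g.
- white_cup: Loose white ceramic cup without handle, 72 mm across the rim, 75 mm tall; origin at the centre of its underside, 200 g.
- pill_jar: Loose white jar with a blue cap, 54 mm across, 80 mm tall, on the table to the left; origin at the centre of its underside.
- tape_roll: Loose grey roll of tape lying flat on the table to the left of the shelf, 72 mm across, 25 mm high; origin at the centre of its underside.
- steel_bowl: Loose steel bowl, 110 mm across, 40 mm high, on the table to the right; origin at the centre of its underside.

How it is judged:
On the way, in this order (a step that is already met when the one before it is completed fails the run):
1. the case's button is pushed down first, the other three still up (value of joint case_button above 0.006 m and value of joint each of spoons_button, bottle_button, cup_button below 0.003 m), for 0.2 s.
2. then the spoons' button is pushed down, the bottle's and the cup's still up (value of joint each of case_button, spoons_button above 0.006 m and value of joint each of bottle_button, cup_button below 0.003 m), for 0.2 s.
3. then the bottle's button is pushed down, the cup's still up (value of joint each of case_button, spoons_button, bottle_button above 0.006 m and value of joint cup_button below 0.003 m), for 0.2 s.
At the end, for the whole second after the job is handed in: The buttons of the case, spoons and bottle are more than 6 mm down, the cup's less than 3 mm; every loose thing is at rest, upright and within 15 mm of where it stood (all of step 3 and distance of each of green_case, spoon_set, brown_bottle, white_cup, pill_jar, tape_roll, steel_bowl from where it was at the start of the episode below 0.015 m and angle between each of green_case, spoon_set, brown_bottle, white_cup, pill_jar, tape_roll, steel_bowl's own z axis and vertical below 0.2 rad and linear speed of each of green_case, spoon_set, brown_bottle, white_cup, pill_jar, tape_roll, steel_bowl below 0.02 m/s); the robot touches nothing.
It fails at once if the spoons' or bottle's button pushed down before its turn ((value of joint spoons_button above 0.003 m and value of joint case_button below 0.006 m) or (value of joint bottle_button above 0.003 m and value of joint spoons_button below 0.006 m)).
It fails at once if the cup's button pushed down (value of joint cup_button above 0.003 m).
It fails at once if a button pushed harder than 20 N (contact force between anything else and case_button above 20 N or contact force between anything else and spoons_button above 20 N or contact force between anything else and bottle_button above 20 N or contact force between anything else and cup_button above 20 N).
It fails at once if a loose thing lifted, carried, pushed more than 20 mm or tipped (distance of any of green_case, spoon_set, brown_bottle, white_cup, pill_jar, tape_roll, steel_bowl from where it was at the start of the episode above 0.02 m or angle between any of green_case, spoon_set, brown_bottle, white_cup, pill_jar, tape_roll, steel_bowl's own z axis and vertical above 0.35 rad).
It also fails if it takes over 51 s, if anything falls off the work surface, if the arm or the gripper's body presses on something with over 40 N, if the wrist force passes 120 N, or if a joint passes its speed limit or range.

ROBOT

A 6-joint arm with a two-finger parallel gripper is mounted at the origin on the work surface. World frame = base frame: x ahead of the robot, y to its left, z up, the work surface at z = 0. Lengths are in m, angles in rad, forces in N, time in s.
With the tool pointing down it reaches from about 0.325 to 0.925 m from the base axis. Payload 3.1 kg.
Tool frame: the origin (TCP) lies on the centre line of the jaws, within the pads' length; the fingertips stand 25 mm ahead of it and the grasp point (between the pads) lies 6 mm ahead of it; z points along the fingers, y is the direction in which the jaws open and shut (so a half turn about z gives the same grasp; the last joint's range is limited). The gripper opens to 85 mm and grips with 20 to 120 N. Pads are 22 mm wide; open, the fingers measure 114 mm over their backs; the gripper's body (76 mm by 85 mm) begins 54 mm behind the grasp point. The pads swing forward as they close: fully open they stand 13 mm farther back than shut.
Start: joints at [0.996, 0.217, 1.613, -0, 1.311, -0.112], TCP at [0.279, 0.559, 0.256] pointing down, gripper open.
Joint ranges: [-2.75, 2.75], [-0.78, 2.1], [0.31, 2.55], [-1.13, 4.27], [0.13, 2.63], [-2.58, 2.58]. Speed limits (rad/s): [2.79, 2.79, 3.14, 3.14, 3.14, 3.14].

INTERFACE

Orientations are given as a unit quaternion [w, x, y, z].
In Python, from bench import * gives the robot as it stands.
- The arm moves only by the shell command python3 -m inch 'ROWS' [FORCE]. ROWS is JSON, a list that holds one entry, the list of rows, each a list of 7 numbers: the shift along the tool's x, y, z in m, then the turn, a rotation vector about the tool's x, y, z in degrees, then the finger opening in m, from 0 to 0.0854. In form: [[[dx, dy, dz, wx, wy, wz, gripper], ...]]. A call has 1 to 8 rows; each row shifts and turns the commanded pose from where the row before left it, along the tool's axes as they then stand; what a row does not reach is not made up. A row lasts 1/8 s, in which the tool goes at most 62.5 mm and 10.7 degrees, less where a joint would pass 70% of its speed; a pose out of reach is approached as far as the arm can. A call with a gripper value outside its range is refused whole. The fingers move at their own pace and stop on an object; FORCE is the grip in N (left out, the last holds). Time passes only in rows, so rows that do not move let the fingers close. It gives the time, the measured TCP pose, the force and the opening at its end, in the units of the state.
- observe(): the state, without advancing time (a new reading comes with each control period).
- grab_frame(name): name is "scene" or "top" or "wrist"; returns the picture (400x640x3 uint8, blue, green, red); there is no depth.
- camera_params(name): a dict with "fov_y" (degrees; the focal length in pixels is half the picture's height over the tangent of half this angle, whatever the lens; pixels are square), "cx", "cy" (the principal point, pixels), "origin" and "rotation" of the camera in the world. Camera axes: x right, y down, z forward; pixel columns grow to the right and rows downward; lengths in m; the calibration is good to about 2 mm. A picture is of the moment at which its call begins: read the wrist's pose just before it. camera_params takes no time and is no camera call; for the wrist camera it gives the pose at the moment of the call.
- close_job(): hands the job in, once; it reports no verdict.
The state is a dict: "time_s": time; "joint_positions": joint angles; "qd": joint speeds; "tau": joint torques, N m; "tcp_pos": TCP position; "orientation": TCP orientation; "contact_force": force on the tool from outside, world axes, zero at the start; "wrist_torque": the same for the moment, N m; "grip_width": finger opening in m.
Only numpy, scipy, OpenCV 4.12 (cv2) and the standard library are available. Lean on these libraries where they do the work, as an engineer would, in place of code of your own. Each camera call takes 0.05 s, during which the arm holds its last target. There are 200 camera calls.

## Working session

There is one attempt and no reset: what is moved stays moved. The work goes in short steps, Python scripts to look and compute and a shell command to move; the robot and the scene stay as the last step left them, time stands still between calls to the robot, and variables do not carry over. Pictures are saved under pics/ and viewed, about 8 in all and at most 12, crops included, and the job is handed in when it is done.

```bash
mkdir -p pics; python3 - <<'E'
from bench import *
import cv2
for n in("scene","top"):
    cv2.imwrite(f"pics/{n}0.png",grab_frame(n)); print(n,camera_params(n))
print(observe())
E
```

```text
scene {'fov_y': 49.11136275657847, 'cx': 312.3782855055286, 'cy': 195.5549380946485, 'origin': array([1.27229391, 0.29614932, 1.17473548]), 'rotation': array([-0.18020128,  0.53077267,  0.78695852, -0.25788401])}
top {'fov_y': 50.47057842190437, 'cx': 318.22601428526707, 'cy': 199.0127291785009, 'origin': array([0.40295804, 0.01653398, 1.64294855]), 'rotation': array([-0.01905855,  0.71110544, -0.70210086,  0.03194085])}
{'time_s': 0.1, 'joint_positions': array([ 9.95811686e-01,  2.17733765e-01,  1.61473838e+00,  4.61294140e-05,
        1.31129133e+00, -1.12210751e-01]), 'qd': array([-0.00083131, -0.00142098, -0.00286597,  0.00011586, -0.00132151,
        0.00074616]), 'tau': array([-1.50247895e-03, -3.98074865e+01, -3.04969203e+01, -2.32525754e-04,
        4.25530146e-03,  3.16594537e-05]), 'tcp_pos': array([0.27863461, 0.5587175 , 0.25508307]), 'orientation': array([-3.86631463e-04,  2.29333375e-01,  9.73347330e-01, -1.01445548e-03]), 'contact_force': array([-0.28115047, -0.48305981, -0.17638992]), 'wrist_torque': array([-0.01450113,  0.00965625, -0.02064471]), 'grip_width': 0.0852528977719791}
```

View pics/top0.png

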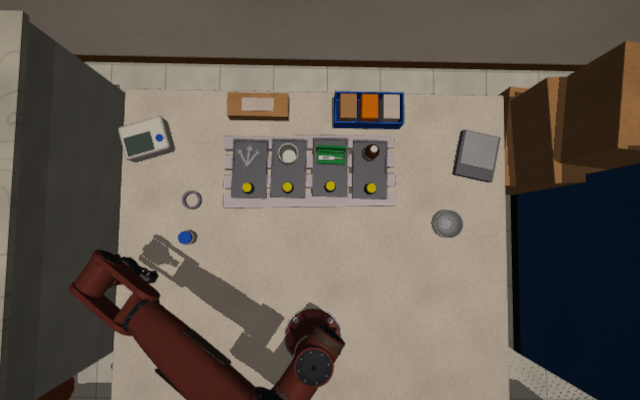

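View pics/scene0.png

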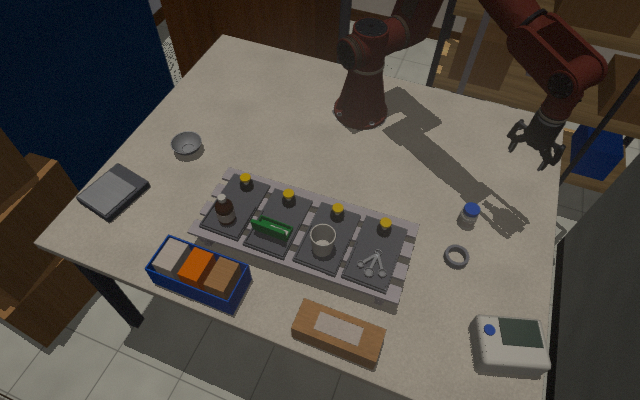

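The top view shows four yellow buttons: spoons at (247,187), cup (287,187), case (330,186) and bottle (371,188). In the scene view, from left to right, they are bottle, case, cup and spoons. The top should be at z = 0.07+0.01+0.02+0.03 = 0.130.

```bash
cat > h.py <<'E'
from bench import *
import cv2, numpy as np
from scipy.spatial.transform import Rotation as R
def rot(q): return R.from_quat(np.r_[q[1:],q[0]])
def yellow(im,amin=15):
    h=cv2.cvtColor(im,cv2.COLOR_BGR2HSV); m=cv2.inRange(h,(22,150,90),(34,255,255))
    n,l,s,c=cv2.connectedComponentsWithStats(m)
    return m,[(c[i],s[i]) for i in range(1,n) if s[i][4]>=amin]
def ray(p,uv,hgt=400):
    f=hgt/2/np.tan(np.radians(p["fov_y"]/2))
    d=np.array([(uv[0]-p["cx"])/f,(uv[1]-p["cy"])/f,1])
    return np.array(p["origin"]),rot(p["rotation"]).apply(d)
def plane(p,uv,z):
    o,d=ray(p,uv); return o+d*(z-o[2])/d[2]
def tri(r1,r2):
    A=np.c_[r1[1],-r2[1]]; t=np.linalg.lstsq(A,r2[0]-r1[0],rcond=None)[0]
    a=r1[0]+t[0]*r1[1]; b=r2[0]+t[1]*r2[1]; return (a+b)/2,np.linalg.norm(a-b)
E
python3 - <<'E'
from h import *
np.set_printoptions(precision=4,suppress=True)
B={}
for n in("top","scene"):
    im=cv2.imread(f"pics/{n}0.png"); p=camera_params(n)
    L=sorted(yellow(im)[1],key=lambda a:a[0][0]*(1 if n=="top" else -1))
    B[n]=[ray(p,c) for c,s in L]
    for c,s in L: print(n,c,s,plane(p,c,.125))
for a,b in zip(B["top"],B["scene"]): print(*tri(a,b))
s=observe(); print(rot(s["orientation"]).as_matrix())
E
```

```text
top [246.5 187. ] [242 183  10   9  74] [0.5525 0.2471 0.125 ]
top [286.8133 186.4667] [282 182  10  10  75] [0.5565 0.1028 0.125 ]
top [330.0972 185.4167] [326 181   9  10  72] [ 0.5624 -0.0526  0.125 ]
top [371.0139 187.625 ] [367 183   9  10  72] [ 0.5565 -0.2002  0.125 ]
scene [385.2907 222.0465] [380 217  11  11  86] [0.5516 0.244  0.125 ]
scene [337.4024 207.2927] [332 203  11  10  82] [0.5549 0.0992 0.125 ]
scene [287.9221 192.9091] [283 189  11   9  77] [ 0.5614 -0.0563  0.125 ]
scene [244.7606 176.8592] [240 173  11   9  71] [ 0.555  -0.2043  0.125 ]
[0.5526 0.2454 0.1272] 0.0027513559856241114
[0.5566 0.1012 0.1282] 0.0030035588922267043
[ 0.5627 -0.0539  0.1277] 0.0031368975687950645
[ 0.5568 -0.2012  0.1283] 0.0031875355748252144
[[-0.8948  0.4464 -0.0012]
 [ 0.4464  0.8948 -0.0018]
 [ 0.0003 -0.0022 -1.    ]]
```

Triangulated heights of about 0.128 agree with the expected 0.130, and the spacing is about 150 mm as the trays require. First I'll close the fingers and square the tool to the world, so that tool x = -X, y = +Y and z = down.

```bash
python3 -m inch '[[[0,0,-0.01,0,0,-8.8,0],[0,0,-0.01,0,0,-8.8,0],[0,0,0,0,0,-8.9,0],[0,0,0,0,0,0,0]]]' 20; python3 -c "
from h import *
s=observe();print(s['tcp_pos'],s['joint_positions'],rot(s['orientation']).as_matrix())"
```

```text
time_s: 0.6
tcp_pos: [0.2788, 0.559, 0.2758]
orientation: [-0.0, 0.001, 1.0, -0.0]
contact_force: [0.5, 0.0, -0.3]
grip_width: 0.0124
[0.27883527 0.55897384 0.27575216] [ 9.95798126e-01  2.01874884e-01  1.59418451e+00 -2.97376816e-05
  1.34660179e+00 -5.72896315e-01] [[-9.99997650e-01  2.09500374e-03 -5.56772005e-04]
 [ 2.09551123e-03  9.99997388e-01 -9.12472248e-04]
 [ 5.54858918e-04 -9.13636826e-04 -9.99999429e-01]]
```

```bash
python3 -m inch '[[[-0.02,-0.044,0,0,0,0,0],[-0.02,-0.044,0,0,0,0,0],[-0.02,-0.044,0,0,0,0,0],[-0.02,-0.044,0,0,0,0,0],[-0.02,-0.044,0,0,0,0,0],[-0.02,-0.044,0,0,0,0,0],[-0.02,-0.044,0,0,0,0,0],[0,0,0,0,0,0,0]]]'
```

```text
time_s: 1.6
tcp_pos: [0.4198, 0.2487, 0.2759]
orientation: [-0.0, 0.004, 1.0, -0.0]
contact_force: [-0.3, 1.3, 0.6]
grip_width: 0.0
```

```bash
python3 -m inch '[[[-0.02,-0.044,0,0,0,0,0],[-0.02,-0.044,0,0,0,0,0],[-0.02,-0.044,0,0,0,0,0],[-0.02,-0.044,0,0,0,0,0],[-0.02,-0.044,0,0,0,0,0],[-0.02,-0.044,0,0,0,0,0],[0,0,0,0,0,0,0]]]'; python3 - <<'E'
from h import *
s=observe(); print(s["tcp_pos"])
im=grab_frame("wrist"); p=camera_params("wrist"); print(p)
for c,st in yellow(im,60)[1]: print(c,st,plane(p,c,.130))
cv2.imwrite("pics/w1.png",im)
E
```

```text
time_s: 2.48
tcp_pos: [0.5398, -0.0144, 0.2759]
orientation: [-0.0, 0.003, 1.0, -0.0]
contact_force: [-0.9, 2.0, -0.2]
grip_width: 0.0002
[ 0.53977562 -0.01441945  0.27588278]
{'fov_y': 58.14930118014593, 'cx': 318.29502161305055, 'cy': 204.29033709513806, 'origin': array([ 0.4664145 , -0.01312718,  0.39386275]), 'rotation': array([0.10344505, 0.7008115 , 0.69820794, 0.10328618])}
[ 77.94494048 219.15029762] [  57  199   43   41 1344] [ 0.55747631 -0.1998479   0.13      ]
[465.94820018 219.31518876] [ 445  199   43   39 1139] [0.55875133 0.10122712 0.13      ]
[636.09375    215.03645833] [631 199   9  32 192] [0.55574643 0.23245132 0.13      ]
[267.30411585 225.1714939 ] [ 247  205   42   41 1312] [ 0.56299946 -0.0531694   0.13      ]
```

View pics/w1.png

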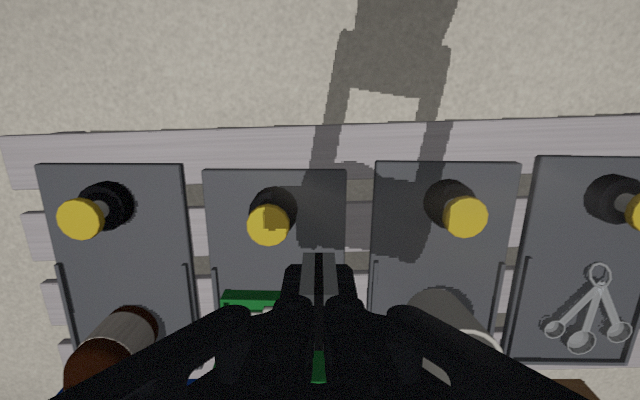

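The wrist view confirms the positions: case button at pixel (267,225), with the green case behind it, giving (0.563,-0.053). The cup is at (465,219) and the bottle at (78,219). The two measurements agree within 2 mm. Next I move over the case button and go down to just above it.

```bash
python3 -m inch '[[[-0.012,-0.02,0,0,0,0,0],[-0.011,-0.019,0,0,0,0,0],[0,0,0.03,0,0,0,0],[0,0,0.03,0,0,0,0],[0,0,0.02,0,0,0,0],[0,0,0.01,0,0,0,0],[0,0,0,0,0,0,0],[0,0,0,0,0,0,0]]]'; python3 - <<'E'
from h import *
s=observe(); print(s["tcp_pos"],s["contact_force"])
im=grab_frame("wrist"); p=camera_params("wrist")
for c,st in yellow(im,60)[1]: print(c,st,plane(p,c,.130))
cv2.imwrite("pics/w2.png",im)
E
```

```text
time_s: 3.52
tcp_pos: [0.5628, -0.052, 0.1876]
orientation: [0.001, 0.0, 1.0, -0.0]
contact_force: [0.3, -0.0, 0.4]
grip_width: 0.0
[ 0.56278367 -0.05195027  0.18758571] [ 0.26108072 -0.04345754  0.38511222]
[606.83096732 231.39088808] [ 573  199   67   63 3029] [0.55837707 0.09810249 0.13      ]
[ 31.80985681 231.001665  ] [   0  200   65   62 3003] [ 0.55822973 -0.20240274  0.13      ]
[311.28315412 236.79883513] [ 282  211   62   53 2232] [ 0.56145394 -0.05622004  0.13      ]
```

View pics/w2.png

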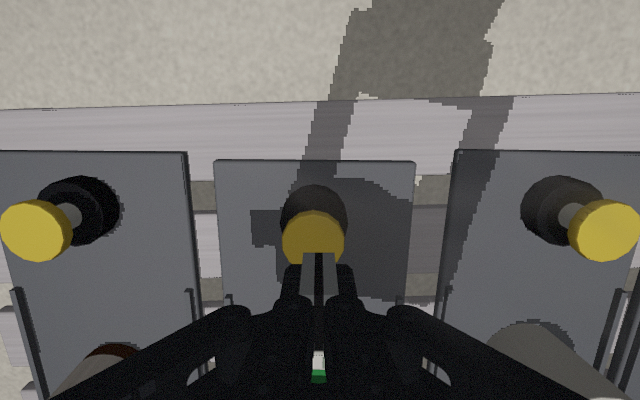

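The fingertips sit directly over the case button. It is at pixel (313,236) and the tips are at column 318, about 3 mm off, so I shift by that. Then I go down in small steps, watching the force.

```bash
python3 -m inch '[[[0,-0.003,0.01,0,0,0,0],[0,0,0.01,0,0,0,0],[0,0,0.004,0,0,0,0],[0,0,0,0,0,0,0]]]'; for i in 1 ; do python3 -m inch '[[[0,0,0.003,0,0,0,0],[0,0,0,0,0,0,0]]]'; done;  python3 -m inch '[[[0,0,0.003,0,0,0,0],[0,0,0,0,0,0,0]]]'
```

```text
time_s: 4.08
tcp_pos: [0.5613, -0.0547, 0.1614]
orientation: [-0.001, 0.0, 1.0, 0.0]
contact_force: [-0.7, -0.1, -0.1]
grip_width: 0.0002
time_s: 4.32
tcp_pos: [0.5618, -0.0548, 0.1592]
orientation: [-0.0, 0.0, 1.0, 0.0]
contact_force: [0.4, -0.1, -0.5]
grip_width: 0.0001
time_s: 4.58
tcp_pos: [0.5616, -0.0548, 0.156]
orientation: [-0.0, 0.0, 1.0, 0.0]
contact_force: [-0.6, 0.0, 0.2]
grip_width: -0.0001
```

```bash
for i in 1; do python3 -m inch '[[[0,0,0.002,0,0,0,0],[0,0,0,0,0,0,0]]]'; python3 -m inch '[[[0,0,0.002,0,0,0,0],[0,0,0,0,0,0,0]]]';python3 -m inch '[[[0,0,0.002,0,0,0,0],[0,0,0,0,0,0,0]]]'; done | grep -E "tcp|contact"
```

```text
tcp_pos: [0.562, -0.0548, 0.1544]
contact_force: [0.2, -0.1, 0.2]
tcp_pos: [0.5621, -0.0549, 0.1526]
contact_force: [-0.6, -0.0, 2.5]
tcp_pos: [0.562, -0.0548, 0.1503]
contact_force: [0.0, -0.0, 2.7]
```

Contact came at about 0.1545, close to the predicted 0.155. The stem is yielding at 2.5 N, so I continue to TCP of about 0.140.

```bash
(python3 -m inch '[[[0,0,0.002,0,0,0,0],[0,0,0.002,0,0,0,0],[0,0,0.002,0,0,0,0],[0,0,0,0,0,0,0]]]'; python3 -m inch '[[[0,0,0.002,0,0,0,0],[0,0,0.002,0,0,0,0],[0,0,0,0,0,0,0],[0,0,0,0,0,0,0]]]') | grep -E "time|tcp|contact"
```

```text
time_s: 5.82
tcp_pos: [0.562, -0.0548, 0.1442]
contact_force: [0.4, -0.6, 2.5]
time_s: 6.32
tcp_pos: [0.562, -0.0549, 0.1405]
contact_force: [0.3, -0.1, 2.7]
```

```bash
(python3 -m inch '[[[0,0,0.0015,0,0,0,0],[0,0,0,0,0,0,0],[0,0,0,0,0,0,0]]]'; python3 -m inch '[[[0,0,-0.01,0,0,0,0],[0,0,-0.04,0,0,0,0],[0,0,-0.05,0,0,0,0],[0,0,-0.02,0,0,0,0],[0,0,0,0,0,0,0]]]') | grep -E "time|tcp|contact"; python3 - <<'E'
from h import *
im=grab_frame("wrist"); p=camera_params("wrist")
for c,st in yellow(im,60)[1]: print(c,st,plane(p,c,.130))
cv2.imwrite("pics/w3.png",im)
E
```

```text
time_s: 6.7
tcp_pos: [0.5621, -0.0548, 0.1391]
contact_force: [0.5, -0.2, 5.2]
time_s: 7.32
tcp_pos: [0.5623, -0.0549, 0.26]
contact_force: [0.1, 0.2, 0.6]
[113.62060457 194.36397286] [  90  172   47   45 1621] [ 0.55558242 -0.20033032  0.13      ]
[325.14946619 184.55871886] [307 176  33  23 281] [ 0.5484818 -0.0504046  0.13     ]
[529.66126856 199.78407557] [512 176  44  41 741] [0.55965857 0.09520634 0.13      ]
[319.54654655 209.17717718] [298 197  42  22 333] [ 0.56663412 -0.05433257  0.13      ]
```

View pics/w3.png

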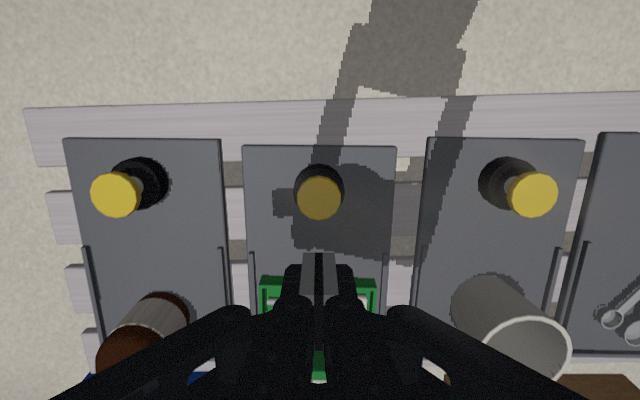

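The case button at (320,195) is clearly lower than its neighbours: the stem no longer shows, and the force rose to 5.2 N at the stop. Next are the spoons, 0.300 in +y and 0.010 back, at a height that clears the cup.

```bash
python3 -m inch '[[[0.002,0.05,0,0,0,0,0],[0.002,0.05,0,0,0,0,0],[0.002,0.05,0,0,0,0,0],[0.002,0.05,0,0,0,0,0],[0.002,0.05,0,0,0,0,0],[0,0.05,0,0,0,0,0],[0,0,0,0,0,0,0],[0,0,0,0,0,0,0]]]'; python3 -m inch '[[[0,0,0.03,0,0,0,0],[0,0,0.03,0,0,0,0],[0,0,0.013,0,0,0,0],[0,0,0,0,0,0,0],[0,0,0,0,0,0,0]]]'; python3 - <<'E'
from h import *
im=grab_frame("wrist"); p=camera_params("wrist")
for c,st in yellow(im,60)[1]: print(c,st,plane(p,c,.130))
cv2.imwrite("pics/w4.png",im)
E
```

```text
time_s: 8.38
tcp_pos: [0.5506, 0.2445, 0.256]
orientation: [-0.002, -0.0, 1.0, -0.001]
contact_force: [-0.1, -1.7, -0.4]
grip_width: -0.0001
time_s: 9.0
tcp_pos: [0.5529, 0.245, 0.1871]
orientation: [0.001, 0.0, 1.0, 0.0]
contact_force: [-1.1, 0.5, 0.2]
grip_width: 0.0005
[317.07102273 237.86126894] [ 287  215   62   49 2112] [0.55214754 0.24408993 0.13      ]
[ 45.25591398 249.72222222] [  14  221   64   58 2790] [0.55879696 0.09993882 0.13      ]
```

View pics/w4.png

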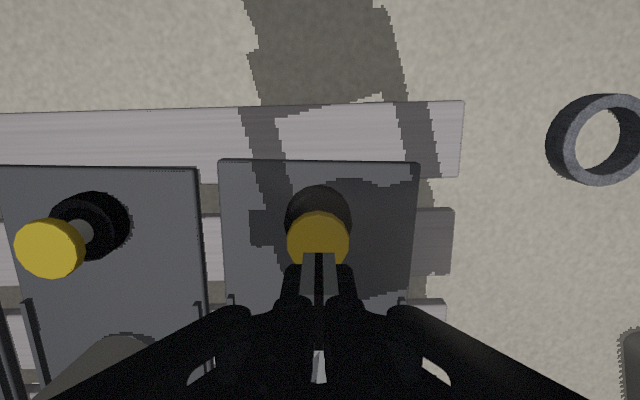

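The tips, at column 318, are centred on the spoons button at (317,238), which is on the end tray with the cup's button to its left. I go down to 0.141 with a force check halfway.

```bash
(python3 -m inch '[[[0,0,0.01,0,0,0,0],[0,0,0.01,0,0,0,0],[0,0,0.008,0,0,0,0],[0,0,0.002,0,0,0,0],[0,0,0.002,0,0,0,0],[0,0,0.002,0,0,0,0],[0,0,0,0,0,0,0]]]'; python3 -m inch '[[[0,0,0.002,0,0,0,0],[0,0,0.002,0,0,0,0],[0,0,0,0,0,0,0]]]'; python3 -m inch '[[[0,0,0.002,0,0,0,0],[0,0,0.002,0,0,0,0],[0,0,0.002,0,0,0,0],[0,0,0,0,0,0,0]]]') | grep -E "time|tcp|contact"
```

```text
time_s: 9.93
tcp_pos: [0.5519, 0.2453, 0.1521]
contact_force: [-1.7, -0.6, 1.1]
time_s: 10.3
tcp_pos: [0.5522, 0.2453, 0.1478]
contact_force: [-1.0, -0.9, 2.0]
time_s: 10.8
tcp_pos: [0.5521, 0.2453, 0.1417]
contact_force: [0.9, 0.1, 1.5]
```

```bash
(python3 -m inch '[[[0,0,0.0015,0,0,0,0],[0,0,0,0,0,0,0]]]';python3 -m inch '[[[0,0,0.0015,0,0,0,0],[0,0,0,0,0,0,0],[0,0,0,0,0,0,0]]]'; python3 -m inch '[[[0,0,-0.01,0,0,0,0],[0,0,-0.04,0,0,0,0],[0,0,-0.05,0,0,0,0],[0,0,-0.02,0,0,0,0],[0,0,0,0,0,0,0]]]') | grep -E "time|tcp|contact"; python3 - <<'E'
from h import *
im=grab_frame("wrist"); cv2.imwrite("pics/w5.png",im)
E
```

```text
time_s: 11.05
tcp_pos: [0.5521, 0.2453, 0.1405]
contact_force: [0.6, 0.6, 3.5]
time_s: 11.42
tcp_pos: [0.5522, 0.2453, 0.1392]
contact_force: [-0.8, 0.8, 4.4]
time_s: 12.05
tcp_pos: [0.5526, 0.2454, 0.2602]
contact_force: [0.7, -0.4, -0.8]
```

View pics/w5.png

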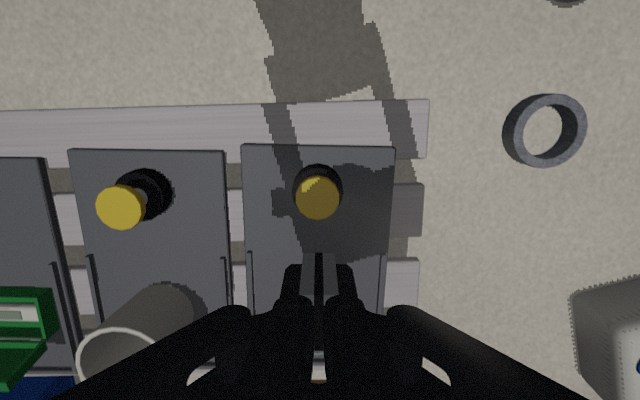

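The spoons button at (318,195) is down and the cup's at (121,207) is still up. Next is the bottle: dy -0.4465, dx +0.0045.

```bash
python3 -m inch '[[[0,-0.05,0,0,0,0,0],[0,-0.05,0,0,0,0,0],[0,-0.05,0,0,0,0,0],[0,-0.05,0,0,0,0,0],[0,-0.05,0,0,0,0,0],[0,-0.05,0,0,0,0,0],[-0.0045,-0.05,0,0,0,0,0],[0,-0.05,0,0,0,0,0]]]'; python3 -m inch '[[[0,-0.0465,0,0,0,0,0],[0,0,0,0,0,0,0],[0,0,0.03,0,0,0,0],[0,0,0.03,0,0,0,0],[0,0,0.013,0,0,0,0],[0,0,0,0,0,0,0],[0,0,0,0,0,0,0]]]'; python3 - <<'E'
from h import *
im=grab_frame("wrist"); p=camera_params("wrist")
for c,st in yellow(im,60)[1]: print(c,st,plane(p,c,.130))
cv2.imwrite("pics/w6.png",im)
E
```

```text
time_s: 13.1
tcp_pos: [0.5546, -0.1558, 0.2551]
orientation: [-0.003, 0.0, 1.0, 0.001]
contact_force: [0.3, -0.1, -0.4]
grip_width: -0.0
time_s: 13.98
tcp_pos: [0.557, -0.2012, 0.1868]
orientation: [0.001, -0.0, 1.0, -0.0]
contact_force: [0.0, 0.6, 0.7]
grip_width: -0.0002
[315.20497186 237.72373358] [ 285  215   62   49 2132] [ 0.55615807 -0.20367668  0.13      ]
[577.07466771 243.90578577] [ 547  217   61   55 2558] [ 0.55956362 -0.06588711  0.13      ]
```

View pics/w6.png

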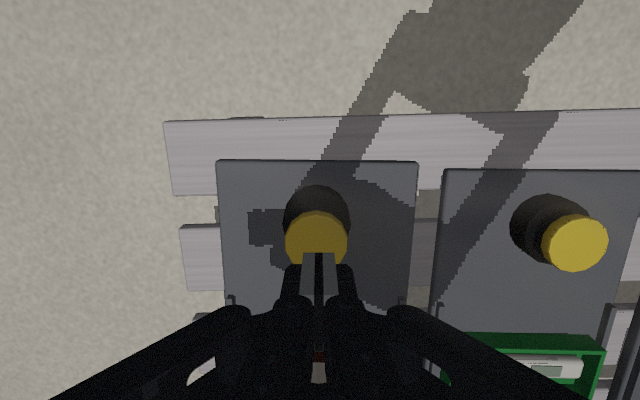

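The tips are over the bottle button at (315,238), about 2 mm off centre. The pushed case button is on the right.

```bash
(python3 -m inch '[[[0,-0.002,0.01,0,0,0,0],[0,0,0.01,0,0,0,0],[0,0,0.008,0,0,0,0],[0,0,0.002,0,0,0,0],[0,0,0.002,0,0,0,0],[0,0,0.002,0,0,0,0],[0,0,0,0,0,0,0]]]'; python3 -m inch '[[[0,0,0.002,0,0,0,0],[0,0,0.002,0,0,0,0],[0,0,0,0,0,0,0]]]'; python3 -m inch '[[[0,0,0.002,0,0,0,0],[0,0,0.002,0,0,0,0],[0,0,0.002,0,0,0,0],[0,0,0,0,0,0,0]]]'; python3 -m inch '[[[0,0,0.0015,0,0,0,0],[0,0,0,0,0,0,0],[0,0,0,0,0,0,0]]]') | grep -E "time|tcp|contact"
```

```text
time_s: 14.9
tcp_pos: [0.5563, -0.2033, 0.1521]
contact_force: [-2.0, -0.0, 2.2]
time_s: 15.28
tcp_pos: [0.5565, -0.2034, 0.1478]
contact_force: [0.2, -0.1, 1.3]
time_s: 15.78
tcp_pos: [0.5565, -0.2034, 0.1417]
contact_force: [1.4, 1.1, 2.4]
time_s: 16.15
tcp_pos: [0.5565, -0.2034, 0.1405]
contact_force: [-0.2, -1.0, 3.8]
```

Now a last 1 mm, then I retract up and toward the robot and check everything with the fixed cameras.

```bash
(python3 -m inch '[[[0,0,0.001,0,0,0,0],[0,0,0,0,0,0,0],[0,0,0,0,0,0,0]]]'; python3 -m inch '[[[0,0,-0.01,0,0,0,0],[0,0,-0.04,0,0,0,0],[0,0,-0.05,0,0,0,0],[0.04,0,-0.02,0,0,0,0],[0.04,0,0,0,0,0,0],[0.04,0,0,0,0,0,0],[0,0,0,0,0,0,0],[0,0,0,0,0,0,0]]]') | grep -E "time|tcp|contact"; python3 - <<'E'
from h import *
a=grab_frame("wrist"); b=grab_frame("scene"); t=grab_frame("top")
for n,im in(("scene",b),("top",t)):
    o=cv2.imread(f"pics/{n}0.png"); p=camera_params(n)
    print(n,[(c.round(1),s[4]) for c,s in yellow(im)[1]])
cv2.imwrite("pics/w7.png",a)
o=cv2.imread("pics/scene0.png")[100:300,150:490]; n=b[100:300,150:490]
cv2.imwrite("pics/cmp.png",cv2.resize(np.vstack([o,n]),None,fx=1.5,fy=1.5))
E
```

```text
time_s: 16.52
tcp_pos: [0.5565, -0.2034, 0.1396]
contact_force: [0.2, -0.2, 5.3]
time_s: 17.52
tcp_pos: [0.4365, -0.2033, 0.2593]
contact_force: [0.7, -0.9, 0.5]
scene [(array([245. , 179.3]), np.int32(72)), (array([288. , 195.2]), np.int32(79)), (array([337.3, 207.3]), np.int32(81)), (array([384.9, 224.4]), np.int32(87))]
top [(array([329.9, 185.8]), np.int32(72)), (array([246.9, 187.3]), np.int32(74)), (array([286.8, 186.5]), np.int32(75)), (array([370.6, 187.9]), np.int32(72))]
```

View pics/cmp.png

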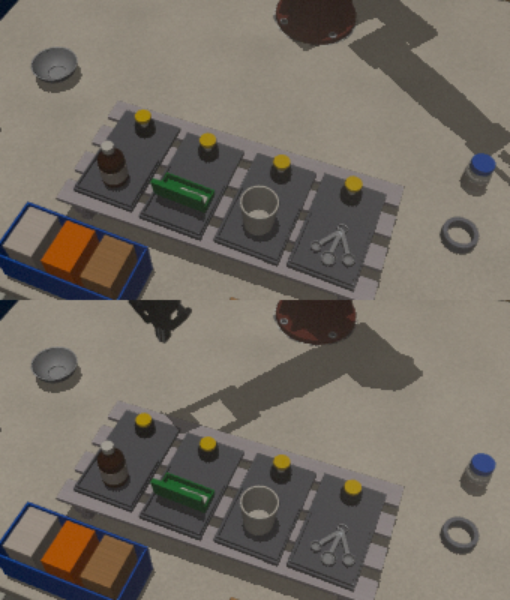

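View pics/w7.png

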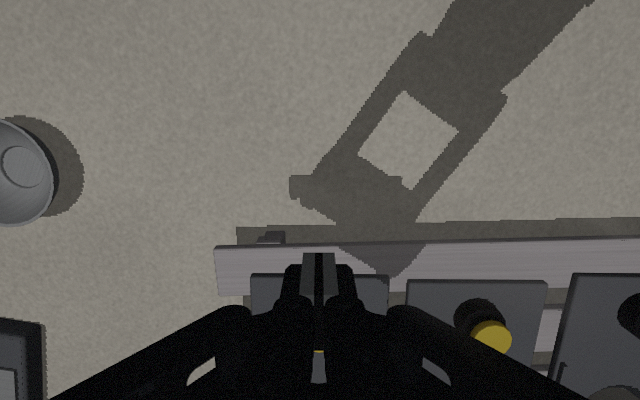

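The before/after comparison shows all loose things where they were. In the scene view the case, spoons and bottle caps sit 2.3–2.4 px lower, the same for all three, and the cup's cap moved 0.0 px. In the wrist view the arm is clear of everything. I'm handing in.

```bash
python3 -c "
from bench import *
close_job()"
```

```text
the job is handed in; nothing more can be done
```

I pushed the buttons of the green case, the measuring spoons and the brown bottle in that order. Each went down to its stop with closed fingertips, and the highest force I read was about 5.3 N. The arm then backed off clear, and I handed the job in at about 17.7 s; no verdict is reported.

- **Buttons:** in the last scene picture the three pushed caps sit the same 2.3–2.4 px lower than at the start. The cup's cap has not moved (0.1 px or less).
- **Loose things:** the before/after comparison shows nothing on the shelf or table shifted or tipped. I judged this by eye rather than measuring each thing.
- **Disagreement:** some single-ray wrist-camera readings differed from the triangulated positions by 2–3 mm, or by up to about 13 mm where a cap was partly shadowed or already pressed. I corrected the 2–3 mm offsets by lining up the fingertips in the wrist picture. No check failed.

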